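Stand the tins in their drip trays

TASK

Four steel tins and four low-rimmed drip trays stand mixed up on the storeroom bench. Stand each tin upright in the tray made for it, the one of its own shape and size, so that it sits flat on the tray's floor inside the rim. Keep the tins upright on the way, set them down rather than dropping them, and leave the tape roll and the paint brush where they lie.

Things in the scene. Friction and masses are not known exactly. Their poses are not given: they have to be found in the camera images.
- large_round_tin: The larger round tin: upright cylinder, diameter 62 mm, height 75 mm, bare steel with a white paper band and a flat lid, loose, about 0.35 kg. Origin: centre of its underside, z up. The yaw does not matter.
- small_round_tin: The smaller round tin: upright cylinder, diameter 44 mm, height 58 mm, bare steel with a white paper band and a flat lid, loose, about 0.13 kg. Origin: centre of its underside, z up. The yaw does not matter.
- square_tin: The square tin: 50 by 50 mm in plan (sides along its x and y), height 70 mm, bare steel with a white paper band and a round lid on its flat top, loose, about 0.28 kg. Origin: centre of its underside, z up. 
- oblong_can: The oblong can: 40 mm along its x, 72 mm along its y, body 80 mm high, bare steel with a white paper band; a black screw cap (diameter 24 mm, 10 mm high) stands on its top 18 mm from the centre towards +y. Loose, about 0.26 kg. Origin: centre of its underside, z up. 
- large_round_tray: Drip tray of the larger round tin: round, outer diameter 84 mm, inner 78 mm, dark steel, fixed to the bench, floor 3 mm thick, rim 3 mm thick and 10 mm high in all. Origin: centre of its underside, z up. Its tin fits with 7 to 8 mm to spare on each side. 
- small_round_tray: Drip tray of the smaller round tin: round, outer diameter 66 mm, inner 60 mm, dark steel, fixed to the bench, floor 3 mm thick, rim 3 mm thick and 10 mm high in all. Origin: centre of its underside, z up. Its tin fits with 7 to 8 mm to spare on each side. 
- square_tray: Drip tray of the square tin: 72 by 72 mm outside, 66 by 66 mm inside, sides along its x and y, dark steel, fixed to the bench, floor 3 mm thick, rim 3 mm thick and 10 mm high in all. Origin: centre of its underside, z up. Its tin fits with 7 to 8 mm to spare on each side. The tin fits in any of the four quarter turns.
- oblong_tray: Drip tray of the oblong can: outside 62 mm along its x and 94 mm along its y, inside 56 by 88 mm, dark steel, fixed to the bench, floor 3 mm thick, rim 3 mm thick and 10 mm high in all. Origin: centre of its underside, z up. Its tin fits with 7 to 8 mm to spare on each side. The can fits with its long side along the tray's long side, either way round.
- tape_roll: Bystander: a loose roll of buff tape lying flat near the far edge of the work, outer diameter 96 mm, 25 mm high. Origin: centre of its underside. Leave it alone.
- paint_brush: Bystander: a loose paint brush about 200 mm long, 42 mm wide and 20 mm high, lying flat on the right (-y) of the tins and trays, pointing roughly along world x. Leave it alone.

How it is judged (in metres and radians):
At the end, for the whole second after the job is handed in: Each of the four tins stands in the tray of its own shape and size: centre within 12 mm of the tray's centre, underside resting on the tray floor (less than 6 mm above the tray's underside, the floor being 3 mm), upright within 0.08 rad, carried by the tray, let go and at rest (horizontal distance between large_round_tin and large_round_tray below 0.012 m and z of large_round_tin in the frame of large_round_tray below 0.006 m and angle between each of large_round_tin, small_round_tin, square_tin, oblong_can's own z axis and vertical below 0.08 rad and linear speed of each of large_round_tin, small_round_tin, square_tin, oblong_can below 0.02 m/s and angular speed of each of large_round_tin, small_round_tin, square_tin, oblong_can below 0.2 rad/s and contact force between large_round_tin and large_round_tray above 0.2 N and horizontal distance between small_round_tin and small_round_tray below 0.012 m and z of small_round_tin in the frame of small_round_tray below 0.006 m and contact force between small_round_tin and small_round_tray above 0.2 N and horizontal distance between square_tin and square_tray below 0.012 m and z of square_tin in the frame of square_tray below 0.006 m and contact force between square_tin and square_tray above 0.2 N and horizontal distance between oblong_can and oblong_tray below 0.012 m and z of oblong_can in the frame of oblong_tray below 0.006 m and contact force between oblong_can and oblong_tray above 0.2 N); the robot touches nothing.
It fails at once if a tin is tipped by more than about 30 degrees (angle between any of large_round_tin, small_round_tin, square_tin, oblong_can's own z axis and vertical above 0.52 rad).
It fails at once if a tin is let go in the air, its underside more than 30 mm above the bench ((height (world z) of large_round_tin above 0.03 m and contact force between large_round_tin and anything else below 0.02 N) or (height (world z) of small_round_tin above 0.03 m and contact force between small_round_tin and anything else below 0.02 N) or (height (world z) of square_tin above 0.03 m and contact force between square_tin and anything else below 0.02 N) or (height (world z) of oblong_can above 0.03 m and contact force between oblong_can and anything else below 0.02 N)).
It fails at once if the tape roll or the paint brush is pushed more than 20 mm (distance of any of tape_roll, paint_brush from where it was at the start of the episode above 0.02 m).
It also fails if it takes over 106 s, if anything falls off the work surface, if the arm or the gripper's body presses on something with over 40 N, if the wrist force passes 120 N, or if a joint passes its speed limit or range.

ROBOT

A 7-joint arm with a two-finger parallel gripper is mounted at the origin on the work surface. World frame = base frame: x ahead of the robot, y to its left, z up, the work surface at z = 0. Lengths are in mm, angles in degrees, forces in N, time in s.
With the tool pointing down it reaches from about 400 to 850 mm from the base axis. Payload 6.9 kg.
Tool frame: the origin (TCP) lies on the centre line of the jaws, within the pads' length; the fingertips stand manip.tip_reach ahead of it and the grasp point (between the pads) is the TCP (manip.tip_reach is the distance from the TCP to the fingertips, in mm); z points along the fingers, y is the direction in which the jaws open and shut (so a half turn about z gives the same grasp; the last joint's range is limited). The gripper opens to 85 mm and grips with 20 to 120 N. Pads are 22 mm wide; open, the fingers measure 114 mm over their backs; the gripper's body (76 mm by 85 mm) begins 54 mm behind the grasp point. The pads swing forward as they close: fully open they stand 13 mm farther back than shut.
Start: joints at [71.247, 29.078, -13.613, 85.955, 7.202, 65.827, -8.869], TCP at [262.104, -567.374, 250.275] pointing down, gripper open.
Joint ranges: [-176.47, 176.47], [-13.61, 117.27], [-81.72, 77.17], [0.22, 143.17], [-87.28, 267.28], [10, 112.55], [-165.47, 165.47]. Speed limits (degrees/s): [136.94, 136.94, 180, 180, 180, 180, 180].

INTERFACE

Orientations are given as a 3x3 rotation matrix whose columns are the frame's x, y, z axes.
In Python, from station import manip gives the robot as it stands.
- The arm moves only by the tool send_rows, never from a script. Its argument "series" is text: rows parted by semicolons, each of 7 numbers parted by spaces: the shift along the tool's x, y, z in cm, then the turn, a rotation vector about the tool's x, y, z in degrees, then the finger opening in cm, from 0 to 8.54. A call has 1 to 12 rows; each row is the pose to reach, as a shift and turn from the pose commanded when the call began, along the tool's axes at that moment; what a row does not reach only later rows make up. A row lasts 1/8 s, in which the tool goes at most 62.5 mm and 10.7 degrees, less where a joint would pass 70% of its speed; a pose out of reach is approached as far as the arm can. A call with a gripper value outside its range is refused whole. The fingers move at their own pace and stop on an object; "force" is the grip in N (left out, the last holds). Time passes only in rows, so rows that repeat a pose let the fingers close. It gives the time, the measured TCP pose, the force and the opening at its end, in the units of the state.
- manip.get_obs(): the state, without advancing time (a new reading comes with each control period).
- manip.camera(name): name is "scene" or "side" or "wrist"; returns a dict with "color" (384x512x3 uint8, blue, green, red), "depth" (384x512 float32, mm along the optical axis (not along the pixel's ray), 0 where there is no reading), "intrinsics" (3x3 intrinsics, pixels), "R" (3x3) and "t" (3): a world point X has camera coordinates R X + t; the wrist camera has in their place "mount" (4x4, takes a point from camera to tool coordinates, whose origin is the TCP and whose axes are the flange's). Camera axes: x right, y down, z forward; pixel columns grow to the right and rows downward; lengths in mm; the calibration is good to about 2 mm. A picture is of the moment at which its call begins: read the wrist's pose just before it.
- manip.close_job(): hands the job in, once; it reports no verdict.
The state is a dict: "t": time; "joint_pos": joint angles; "joint_velocities": joint speeds; "joint_efforts": joint torques, N m; "ee_pos": TCP position; "ee_rot": TCP orientation; "force": force on the tool from outside, world axes, zero at the start; "wrist_torque": the same for the moment, N m; "gripper_width": finger opening in mm.
Only numpy, scipy, OpenCV 4.12 (cv2) and the standard library are available. Lean on these libraries where they do the work, as an engineer would, in place of code of your own. Each camera call takes 0.05 s, during which the arm holds its last target.

## Working session

There is one attempt and no reset: what is moved stays moved. The work goes in short steps, Python scripts to look and compute and a tool call to move; the robot and the scene stay as the last step left them, time stands still between calls to the robot, and variables do not carry over. Pictures are saved under pics/ and viewed, and the job is handed in when it is done.

Besides the shell and the picture viewer there is one more tool, called after "Request:" as a command line: name --argument value ..., lists and objects as JSON in quotes. send_rows: Moves the arm, as the interface text tells. Its arguments: {"type":"object","properties":{"series":{"type":"string"},"force":{"type":"number"}},"required":["series"]}

```bash
ls; mkdir -p pics; python3 - <<'E'
from station import manip
import cv2,numpy as np
o=manip.get_obs();print(o, manip.tip_reach)
for n in ["scene","side","wrist"]:
    c=manip.camera(n);cv2.imwrite(f"pics/{n}0.png",c["color"]);np.savez(f"{n}0.npz",**c)
    print(n,c["intrinsics"],c.get("R"),c.get("t"),c.get("mount"))
E
```

```text
pics
{'t': 0.0, 'joint_pos': array([ 71.24734109,  29.12578443, -13.60959831,  86.00745756,
         7.20133561,  65.82647481,  -8.86667269]), 'joint_velocities': array([-0.01821029,  0.03695773, -0.00868732, -0.11890952, -0.0772507 ,
       -0.08136382, -0.01256277]), 'joint_efforts': array([-2.73182923e-04, -6.20596433e+01, -2.18671963e+00, -2.49650002e+01,
        1.26852142e-02,  1.21150204e-02, -2.43232438e-05]), 'ee_pos': array([ 261.87769175, -566.98742871,  249.43476357]), 'ee_rot': array([[ 9.07770063e-01,  4.19467456e-01, -7.52121074e-04],
       [ 4.19468130e-01, -9.07768664e-01,  1.59369640e-03],
       [-1.42481679e-05, -1.76220070e-03, -9.99998447e-01]]), 'force': array([ 0.33503616, -0.74944337, -0.4603194 ]), 'wrist_torque': array([-0.00383805,  0.01982891, -0.02819332]), 'gripper_width': 85.675794480312} 19.0
scene [[401.83079023   0.         253.35672595]
 [  0.         401.83079023 190.42340916]
 [  0.           0.           1.        ]] [[-0.51445039  0.85748125 -0.00816709]
 [ 0.68021935  0.40226486 -0.612768  ]
 [-0.52215173 -0.32079415 -0.79022065]] [ 414.57746801 -369.19049732 1353.65470818] None
side [[476.58646298   0.         266.78870451]
 [  0.         476.58646298 186.08686189]
 [  0.           0.           1.        ]] [[-0.84929119 -0.52747879  0.02169328]
 [-0.37610966  0.5757142  -0.72601287]
 [ 0.37046726 -0.62475539 -0.68733887]] [ 465.04009297  331.57500725 1109.09224676] None
wrist [[276.9856055    0.         251.01781436]
 [  0.         276.9856055  190.89067281]
 [  0.           0.           1.        ]] None None [[-2.37765044e-04 -9.60866779e-01 -2.77010787e-01  6.91329651e+01]
 [ 9.99999964e-01 -1.94840168e-04 -1.82482393e-04 -6.64208906e-02]
 [ 1.21368441e-04 -2.77010821e-01  9.60866791e-01 -1.23355554e+02]
 [ 0.00000000e+00  0.00000000e+00  0.00000000e+00  1.00000000e+00]]
```

View pics/scene0.png

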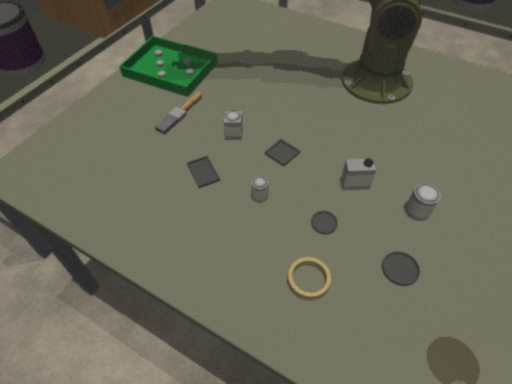

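View pics/side0.png

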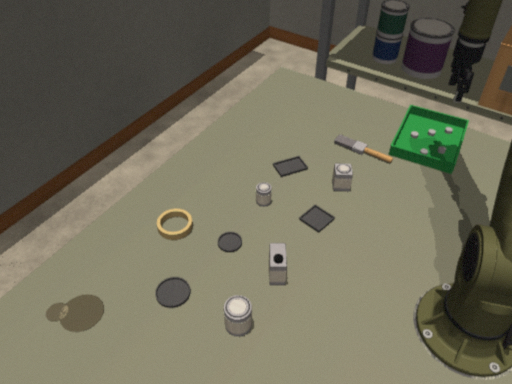

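```bash
cat > h.py <<'E'
import numpy as np,cv2
def cloud(f):
    c=np.load(f);K=c["intrinsics"];d=c["depth"].astype(float)
    v,u=np.mgrid[:384,:512]
    P=np.stack([(u-K[0,2])/K[0,0]*d,(v-K[1,2])/K[1,1]*d,d],-1)
    W=(P-c["t"])@c["R"]
    W[d==0]=np.nan
    return W,c["color"]
E
python3 - <<'E'
from h import *
# orthographic top-down: x 250..900 , y -600..600
for n in ["scene","side"]:
    W,C=cloud(n+"0.npz")
    x0,y0,s=300,-450,1.0
    img=np.zeros((600,800,3),np.uint8); hm=np.zeros((600,800),np.uint8);Z=np.full((600,800),-99.)
    w=W.reshape(-1,3);cc=C.reshape(-1,3)
    ok=np.isfinite(w[:,0])&(w[:,2]<140)
    w=w[ok];cc=cc[ok];o=np.argsort(w[:,2]);w=w[o];cc=cc[o]
    r=(900-w[:,0]).astype(int);q=(400-w[:,1]).astype(int)
    for k in range(len(w)):
        if 0<=r[k]<600 and 0<=q[k]<800:
            cv2.circle(img,(q[k],r[k]),1,tuple(int(a) for a in cc[k]),-1)
            cv2.circle(hm,(q[k],r[k]),1,int(np.clip(w[k,2]*2.5+20,0,255)),-1)
    cv2.imwrite(f"pics/top_{n}.png",img);cv2.imwrite(f"pics/hm_{n}.png",cv2.applyColorMap(hm,cv2.COLORMAP_JET))
E
```

```text
(no output)
```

View heightmaps.

The scene picture shows these objects:
- **Tins:** square (233,124), small round (260,188), oblong can (358,173), large round (423,200).
- **Trays:** oblong (203,172), square (282,152), small round (324,222), large round (401,268).
- **Bystanders:** tape roll (309,277), brush (178,112).

Next I'll look at the top-down projection.

View pics/top_scene.png

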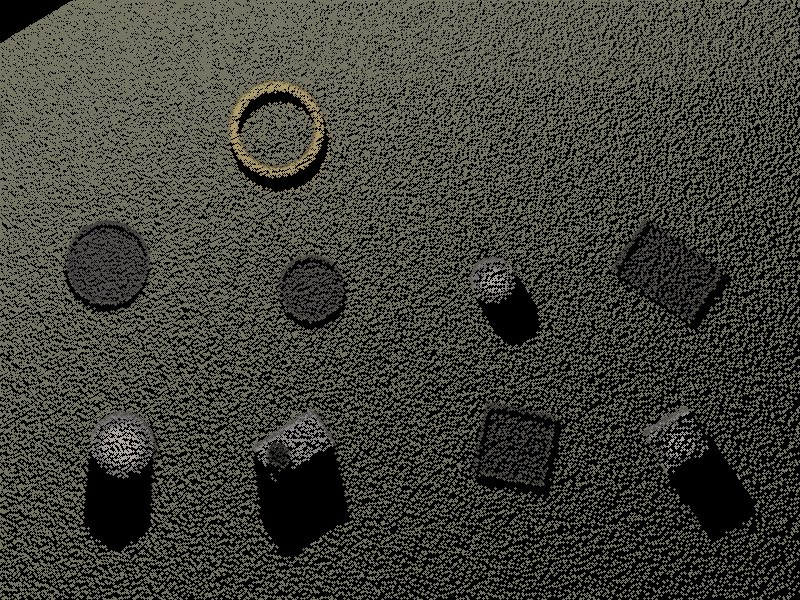

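View pics/hm_side.png

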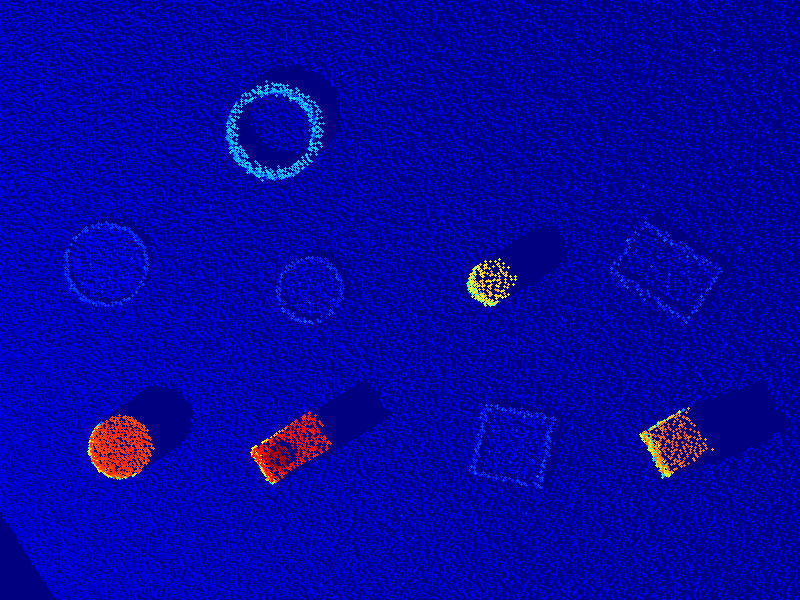

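The top-down map shows all eight pieces clearly, so I'll fit them in each camera.

```bash
cat > fit.py <<'E'
from h import *
from scipy.optimize import minimize
tops={"LT":(455,278,75,'c',31),"ST":(618,-92,58,'c',22),"SQ":(458,-280,70,'r',(50,50)),"OB":(455,108,80,'r',(40,72))}
trays={"LTr":(635,294,10,'c',42),"STr":(610,88,10,'c',33),"SQr":(453,-116,10,'r',(72,72)),"OBr":(628,-270,10,'r',(62,94))}
def robrect(p):
    # trimmed extents over angles: min area rect with percentiles
    best=None
    for a in np.arange(0,90,.5):
        t=np.radians(a);R=np.array([[np.cos(t),np.sin(t)],[-np.sin(t),np.cos(t)]])
        q=p@R.T;lo=np.percentile(q,1,0);hi=np.percentile(q,99,0)
        A=np.prod(hi-lo)
        if best is None or A<best[0]: best=(A,a,(lo+hi)/2@R,hi-lo)
    return best[1:]
def circ(p,lo=1):
    # centre via fixed-percentile support
    c=p.mean(0)
    ang=np.radians(np.arange(0,180,5));cs=[]
    D=np.c_[np.cos(ang),np.sin(ang)];q=p@D.T
    m=(np.percentile(q,lo,0)+np.percentile(q,100-lo,0))/2
    w=np.percentile(q,100-lo,0)-np.percentile(q,lo,0)
    return np.linalg.lstsq(D,m,rcond=None)[0],w.mean()
if __name__=="__main__":
  for n in ["scene","side"]:
    W,C=cloud(n+"0.npz");w=W.reshape(-1,3);g=C.reshape(-1,3).astype(int)
    for k,(x,y,h,s,d) in {**tops,**trays}.items():
        r=np.hypot(w[:,0]-x,w[:,1]-y)<(60 if h>20 else 62)
        if h>20: m=r&(abs(w[:,2]-h)<6)
        else: m=r&(g.max(1)<80)&(w[:,2]<16)&(w[:,2]>-6)
        p=w[m]
        f=circ(p[:,:2]) if s=='c' else robrect(p[:,:2])
        print(n,k,m.sum(),"z",np.median(p[:,2]).round(1),[np.round(a,1) for a in f],d)
    if 1:
        m=(g.max(1)<70)&(np.hypot(w[:,0]-455,w[:,1]-108)<45)&(w[:,2]>70);print("cap",w[m].mean(0),m.sum())
E
python3 fit.py
```

```text
scene LT 444 z 75.9 [array([455.5, 277.6]), np.float64(58.7)] 31
scene ST 210 z 59.1 [array([619.9, -92.7]), np.float64(41.9)] 22
scene SQ 227 z 71.4 [np.float64(25.5), array([ 460. , -276.2]), array([47.6, 49.3])] (50, 50)
scene OB 313 z 80.0 [np.float64(29.5), array([455.7, 106.7]), array([40.1, 70.2])] (40, 72)
scene LTr 810 z 3.7 [array([638. , 292.1]), np.float64(79.1)] 42
scene STr 273 z 4.8 [array([612.7,  88.6]), np.float64(62.3)] 33
scene SQr 328 z 5.0 [np.float64(77.5), array([ 456.5, -114.5]), array([71.3, 72. ])] (72, 72)
scene OBr 510 z 4.5 [np.float64(57.0), array([ 630.5, -267.6]), array([93.8, 59. ])] (62, 94)
cap [448.05958389 121.2271076   89.48726837] 54
side LT 558 z 75.8 [array([453. , 279.3]), np.float64(58.0)] 31
side ST 144 z 58.7 [array([618. , -91.5]), np.float64(42.3)] 22
side SQ 203 z 70.5 [np.float64(28.0), array([ 458. , -276.2]), array([48.3, 52. ])] (50, 50)
side OB 328 z 79.9 [np.float64(33.5), array([452.4, 107.9]), array([39.4, 72.6])] (40, 72)
side LTr 180 z 7.1 [array([634.9, 293.5]), np.float64(80.7)] 42
side STr 113 z 7.1 [array([609.3,  89.8]), np.float64(63.8)] 33
side SQr 168 z 8.0 [np.float64(78.0), array([ 454.1, -112.7]), array([73.6, 71.4])] (72, 72)
side OBr 174 z 7.6 [np.float64(59.5), array([ 628.5, -265.3]), array([94.4, 66. ])] (62, 94)
cap [441.63144525 123.81763416  89.48699254] 63
```

```bash
cat > plan.py <<'E'
import sys,numpy as np
from station import manip
# usage: plan.py x y z yaw(toolx, optional)
o=manip.get_obs();R=o["ee_rot"];p=o["ee_pos"]
yaw=np.degrees(np.arctan2(R[1,0],R[0,0]))
a=list(map(float,sys.argv[1:]))
print("t",o["t"].__round__(2),"pos",p.round(1),"yaw",yaw.round(2),"tiltz",R[:,2].round(4),"w",round(o["gripper_width"],1),"F",o["force"].round(1),"j",o["joint_pos"].round(0))
if a:
    d=R.T@(np.array(a[:3])-p)/10
    print("shift cm",d.round(2))
    if len(a)>3: print("turn z",-(((a[3]-yaw)+180)%360-180), "rot xyz:")
E
python3 plan.py 459 -276 160 26.7
```

```text
t 0.15 pos [ 261.9 -567.1  249.6] yaw 24.8 tiltz [-6.0e-04  1.2e-03 -1.0e+00] w 85.3 F [-0.  -0.8 -0.3] j [ 71.  29. -14.  86.   7.  66.  -9.]
shift cm [ 30.1  -18.15   8.99]
turn z -1.9035885630017049 rot xyz:
```

Request:
send_rows --series "30.1 -18.15 9 0 0 -1.9 8.5;30.1 -18.15 9 0 0 -1.9 8.5;30.1 -18.15 9 0 0 -1.9 8.5;30.1 -18.15 9 0 0 -1.9 8.5;30.1 -18.15 9 0 0 -1.9 8.5;30.1 -18.15 9 0 0 -1.9 8.5;30.1 -18.15 9 0 0 -1.9 8.5;30.1 -18.15 9 0 0 -1.9 8.5;30.1 -18.15 9 0 0 -1.9 8.5;30.1 -18.15 9 0 0 -1.9 8.5" --force 50

```text
t: 1.4
ee_pos: [458.6, -277.7, 160.5]
ee_rot: [[0.894, 0.447, 0.0], [0.447, -0.894, -0.001], [-0.0, 0.001, -1.0]]
force: [0.1, -0.1, -0.1]
gripper_width: 85.0
```

```bash
cat > wr.py <<'E'
import sys
from station import manip
from h import *
o=manip.get_obs();c=manip.camera("wrist")
cv2.imwrite(f"pics/{sys.argv[1]}.png",c["color"])
K=c["intrinsics"];d=c["depth"].astype(float);v,u=np.mgrid[:384,:512]
P=np.stack([(u-K[0,2])/K[0,0]*d,(v-K[1,2])/K[1,1]*d,d,np.ones_like(d)],-1)@c["mount"].T
W=P[...,:3]@o["ee_rot"].T+o["ee_pos"];W[d==0]=np.nan
np.savez("w.npz",W=W,C=c["color"])
from fit import robrect,circ,tops,trays
w=W.reshape(-1,3);g=c["color"].reshape(-1,3).astype(int)
# exclude gripper: points close to TCP above objects handled by z window
for k in sys.argv[2:]:
    x,y,h,s,dd={**tops,**trays}[k]
    r=np.hypot(w[:,0]-x,w[:,1]-y)<62
    m=r&(abs(w[:,2]-h)<6) if h>20 else r&(g.max(1)<80)&(w[:,2]<16)&(w[:,2]>-6)
    p=w[m]
    if len(p)<20: print(k,"few");continue
    print(k,m.sum(),"z",np.median(p[:,2]).round(1),[np.round(a,1) for a in (circ(p[:,:2]) if s=='c' else robrect(p[:,:2]))])
E
python3 wr.py w1 SQ SQr OBr; python3 plan.py 459 -276 42 26.7
```

```text
SQ 3504 z 70.4 [np.float64(28.0), array([ 456.3, -277.4]), array([48.2, 48.2])]
SQr 721 z 6.7 [np.float64(78.5), array([ 453.8, -116.3]), array([70. , 69.6])]
OBr 340 z 4.1 [np.float64(56.5), array([ 620.7, -274.9]), array([69.6, 60. ])]
t 1.45 pos [ 458.7 -277.4  160.5] yaw 26.58 tiltz [ 1.e-04 -4.e-04 -1.e+00] w 85.1 F [ 0.7 -0.4  0.8] j [ 39.  27. -16. 107.  10.  48. -45.]
shift cm [ 0.09 -0.12 11.85]
turn z -0.11796609308811412 rot xyz:
```

View pics/w1.png

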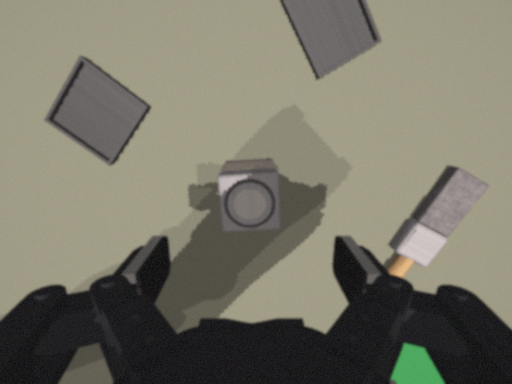

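The wrist view puts the tin centred between the jaws (250,200), with its sides square to them. Descending.

Request:
send_rows --series "-0.1 -0.1 5 0 0 -0.6 8.5;-0.1 -0.1 9 0 0 -0.6 8.5;-0.1 -0.1 11.8 0 0 -0.6 8.5;-0.1 -0.1 11.8 0 0 -0.6 8.5;-0.1 -0.1 11.8 0 0 -0.6 3;-0.1 -0.1 11.8 0 0 -0.6 3;-0.1 -0.1 11.8 0 0 -0.6 3;-0.1 -0.1 11.8 0 0 -0.6 3;-0.1 -0.1 11.8 0 0 -0.6 3;-0.1 -0.1 11.8 0 0 -0.6 3;-0.1 -0.1 11.8 0 0 -0.6 3" --force 50

```text
t: 2.82
ee_pos: [458.6, -276.4, 43.9]
ee_rot: [[0.889, 0.458, 0.002], [0.458, -0.889, -0.001], [0.001, 0.002, -1.0]]
force: [-0.7, -0.5, 5.2]
gripper_width: 49.6
```

```bash
python3 plan.py 455 -114.5 130 -12.0
```

```text
t 2.83 pos [ 458.6 -276.4   43.9] yaw 27.29 tiltz [ 0.0022 -0.0015 -1.    ] w 49.6 F [-0.7 -0.5  5.2] j [ 37.  36. -13. 113.  14.  32. -48.]
shift cm [  7.11 -14.54  -8.63]
turn z 39.28831205747019 rot xyz:
```

Request:
send_rows --series "0 0 -3 0 0 0 3;0 0 -6 0 0 0 3;0 0 -8.6 0 0 0 3;1.5 -3 -8.6 0 0 8 3;3.5 -7 -8.6 0 0 18 3;5.5 -11 -8.6 0 0 28 3;6.6 -13.5 -8.6 0 0 36 3;7.1 -14.5 -8.6 0 0 39.3 3;7.1 -14.5 -8.6 0 0 39.3 3;7.1 -14.5 -8.6 0 0 39.3 3;7.1 -14.5 -8.6 0 0 39.3 3"

```text
t: 4.2
ee_pos: [454.4, -115.4, 128.4]
ee_rot: [[0.978, -0.209, 0.0], [-0.209, -0.978, -0.0], [0.0, 0.0, -1.0]]
force: [-0.1, 0.3, -3.7]
gripper_width: 50.0
```

```bash
python3 wr.py w2 SQr SQ ST OB; python3 plan.py 455 -114.5 47 -12.0
```

```text
SQr 1780 z 2.8 [np.float64(81.5), array([ 464.9, -118.1]), array([70.2, 26.5])]
SQ few
ST 195 z 56.4 [array([597.5, -90.1]), np.float64(13.2)]
OB 32 z 75.4 [np.float64(57.5), array([453.5,  67.9]), array([2.4, 7.8])]
t 4.25 pos [ 454.4 -115.4  128.3] yaw -12.06 tiltz [ 0.e+00 -2.e-04 -1.e+00] w 49.9 F [ 0.5 -1.1 -3.4] j [ 14.  24.  -4. 118.   3.  38. -94.]
shift cm [ 0.04 -0.1   8.13]
turn z -0.058016860277689375 rot xyz:
```

View pics/w2.png

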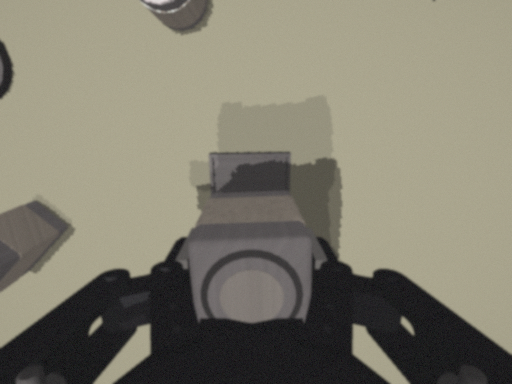

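The tray (210–290) and the tin (193–312) share the same centre column, so lateral alignment is good. Lowering.

Request:
send_rows --series "0 -0.1 3 0 0 0 3;0 -0.1 6 0 0 0 3;0 -0.1 7.4 0 0 0 3;0 -0.1 7.9 0 0 0 3;0 -0.1 8.1 0 0 0 3;0 -0.1 8.2 0 0 0 3;0 -0.1 8.2 0 0 0 3;0 -0.1 8.2 0 0 0 3"

```text
t: 5.25
ee_pos: [455.3, -113.7, 46.9]
ee_rot: [[0.978, -0.208, 0.001], [-0.208, -0.978, -0.0], [0.002, 0.0, -1.0]]
force: [-0.2, 0.1, 3.5]
gripper_width: 49.9
```

```bash
python3 plan.py 455 -114.5 130 -12.0
```

```text
t 5.25 pos [ 455.3 -113.7   46.9] yaw -12.01 tiltz [ 1.5e-03 -4.0e-04 -1.0e+00] w 49.9 F [-0.2  0.1  3.5] j [ 13.  32.  -3. 123.   4.  25. -95.]
shift cm [ 0.    0.08 -8.31]
turn z -0.005653644153937876 rot xyz:
```

Request:
send_rows --series "0 0 0 0 0 0 8.5;0 0 0 0 0 0 8.5;0 0 0 0 0 0 8.5;0 0 0 0 0 0 8.5;0 0 -3 0 0 0 8.5;0 0 -8 0 0 0 8.5;0 0 -12 0 0 0 8.5;0 0 -12 0 0 0 8.5;0 0 -12 0 0 0 8.5"

```text
t: 6.38
ee_pos: [454.3, -113.5, 165.9]
ee_rot: [[0.978, -0.208, -0.0], [-0.208, -0.978, 0.0], [-0.0, 0.0, -1.0]]
force: [-0.4, -0.6, -0.2]
gripper_width: 84.9
```

```bash
python3 wr.py w3 SQr ST; python3 - <<'E'
from station import manip
from h import *
from fit import robrect
for n in ["scene","side"]:
    c=manip.camera(n);np.savez(n+"1.npz",**c);cv2.imwrite(f"pics/{n}1.png",c["color"])
    W,_=cloud(n+"1.npz");w=W.reshape(-1,3);m=(np.hypot(w[:,0]-455,w[:,1]+114)<50)&(abs(w[:,2]-73)<5)
    if m.sum()>30: print(n,robrect(w[m][:,:2]),np.median(w[m][:,2]))
E
python3 plan.py 618.5 -92 150 -12
```

```text
SQr 582 z 3.2 [np.float64(60.0), array([ 449. , -126.4]), array([93.6, 62.7])]
ST 1002 z 57.8 [array([604.8, -91.4]), np.float64(27.5)]
scene (np.float64(81.0), array([ 455.26427494, -113.14407912]), array([48.97391535, 49.94766353])) 73.89456196867565
side (np.float64(80.5), array([ 453.53992775, -111.43148562]), array([49.43677631, 48.56542434])) 73.48348965911927
t 6.53 pos [ 454.  -113.4  165.2] yaw -12.0 tiltz [-2.3e-03  5.0e-04 -1.0e+00] w 85.2 F [ 0.3 -0.3  0.5] j [ 15.  21.  -5. 116.   2.  43. -94.]
shift cm [15.65 -5.51  1.48]
turn z -0.00037798206494699116 rot xyz:
```

View pics/w3.png

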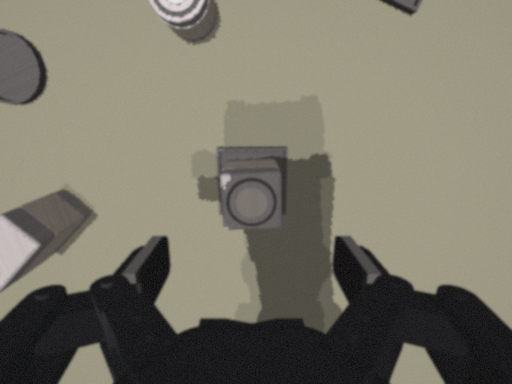

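The square tin is seated with its top at about 73 mm. It is within about 2 mm of the tray centre in both cameras. Next is the small round tin.

Request:
send_rows --series "5 -1.8 1 0 0 0 8.5;10 -3.6 1.5 0 0 0 8.5;15.65 -5.5 1.5 0 0 0 8.5;15.65 -5.5 1.5 0 0 0 8.5;15.65 -5.5 1.5 0 0 0 8.5;15.65 -5.5 1.5 0 0 0 8.5;15.65 -5.5 1.5 0 0 0 8.5"

```text
t: 7.4
ee_pos: [618.4, -92.7, 151.6]
ee_rot: [[0.978, -0.209, -0.0], [-0.209, -0.978, -0.0], [-0.0, 0.0, -1.0]]
force: [0.3, 0.1, 0.4]
gripper_width: 84.8
```

```bash
python3 wr.py w4 ST STr OBr; python3 plan.py 618.5 -92 37 -12
```

```text
ST 2097 z 58.6 [array([617.5, -93.5]), np.float64(40.6)]
STr 558 z 6.7 [array([609.5,  87. ]), np.float64(62.1)]
OBr 744 z 5.1 [np.float64(56.5), array([ 627.3, -267.2]), array([92.7, 56.9])]
t 7.45 pos [618.6 -92.6 151.7] yaw -12.04 tiltz [ 1.e-04 -1.e-04 -1.e+00] w 85.0 F [-0.  -0.8  0.4] j [  9.  34.  -4.  94.   3.  53. -99.]
shift cm [-0.02 -0.06 11.47]
turn z -0.0359952455209509 rot xyz:
```

Request:
send_rows --series "0 0 5 0 0 0 8.5;0 0 9 0 0 0 8.5;0 0 11.4 0 0 0 8.5;0 0 11.4 0 0 0 8.5;0 0 11.4 0 0 0 2.5;0 0 11.4 0 0 0 2.5;0 0 11.4 0 0 0 2.5;0 0 11.4 0 0 0 2.5;0 0 11.4 0 0 0 2.5;0 0 11.4 0 0 0 2.5;0 0 11.4 0 0 0 2.5" --force 40

```text
t: 8.82
ee_pos: [620.0, -92.5, 39.0]
ee_rot: [[0.978, -0.208, 0.002], [-0.208, -0.978, -0.0], [0.002, -0.0, -1.0]]
force: [-1.5, 0.0, 4.9]
gripper_width: 43.3
```

```bash
python3 plan.py 611 89 125 -12.0
```

```text
t 8.82 pos [620.  -92.5  39. ] yaw -12.01 tiltz [ 2.4e-03 -4.0e-04 -1.0e+00] w 43.3 F [-1.5  0.   4.9] j [   9.   42.   -4.   99.    4.   39. -100.]
shift cm [ -4.64 -17.56  -8.61]
turn z -0.013084768339524544 rot xyz:
```

Request:
send_rows --series "0 0 -3 0 0 0 2.5;0 0 -6 0 0 0 2.5;0 0 -8.6 0 0 0 2.5;-1 -4 -8.6 0 0 0 2.5;-2.2 -8.5 -8.6 0 0 0 2.5;-3.5 -13 -8.6 0 0 0 2.5;-4.3 -16.4 -8.6 0 0 0 2.5;-4.55 -17.55 -8.6 0 0 0 2.5;-4.55 -17.55 -8.6 0 0 0 2.5;-4.55 -17.55 -8.6 0 0 0 2.5;-4.55 -17.55 -8.6 0 0 0 2.5"

```text
t: 10.2
ee_pos: [611.4, 86.9, 123.3]
ee_rot: [[0.978, -0.211, 0.0], [-0.211, -0.978, -0.001], [0.0, 0.001, -1.0]]
force: [-0.6, -0.0, -1.7]
gripper_width: 43.1
```

```bash
python3 wr.py w5; python3 plan.py 612 88.5 42 -12.0
```

```text
t 10.25 pos [611.4  87.2 123.3] yaw -12.13 tiltz [-0.e+00 -6.e-04 -1.e+00] w 43.0 F [-0.3  0.6 -1.1] j [  -8.   35.   -4.   97.    3.   49. -115.]
shift cm [ 0.03 -0.15  8.13]
turn z -0.12891655073738661 rot xyz:
```

View pics/w5.png

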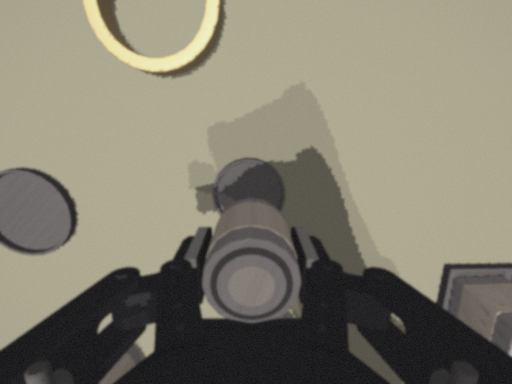

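The tray (215–285) is centred under the tin. Lowering.

Request:
send_rows --series "0 -0.1 3 0 0 0 2.5;0 -0.1 6 0 0 0 2.5;0 -0.1 7.4 0 0 0 2.5;0 -0.1 7.9 0 0 0 2.5;0 -0.1 8.1 0 0 0 2.5;0 -0.1 8.2 0 0 0 2.5;0 -0.1 8.2 0 0 0 2.5;0 -0.1 8.2 0 0 0 2.5"

```text
t: 11.25
ee_pos: [611.9, 89.9, 42.0]
ee_rot: [[0.978, -0.208, 0.001], [-0.208, -0.978, 0.0], [0.001, -0.0, -1.0]]
force: [-0.0, -0.2, 0.7]
gripper_width: 43.0
```

```bash
python3 plan.py
```

```text
t 11.25 pos [611.9  89.9  42. ] yaw -12.01 tiltz [ 1.3e-03  2.0e-04 -1.0e+00] w 43.0 F [-0.  -0.2  0.7] j [  -9.   41.   -3.  100.    4.   39. -116.]
```

Request:
send_rows --series "0 0 0.05 0 0 0 2.5;0 0 0.05 0 0 0 8.5;0 0 0.05 0 0 0 8.5;0 0 0.05 0 0 0 8.5;0 0 0.05 0 0 0 8.5;0 0 0 0 0 0 8.5;0 0 -3 0 0 0 8.5;0 0 -8 0 0 0 8.5;0 0 -12 0 0 0 8.5;0 0 -12 0 0 0 8.5;0 0 -12 0 0 0 8.5"

```text
t: 12.62
ee_pos: [611.0, 89.7, 160.8]
ee_rot: [[0.978, -0.208, -0.001], [-0.208, -0.978, -0.0], [-0.001, 0.0, -1.0]]
force: [-1.0, 0.8, -0.4]
gripper_width: 85.2
```

```bash
python3 wr.py w6 STr ; python3 - <<'E'
from station import manip
from h import *
from fit import circ
for n in ["scene","side"]:
    c=manip.camera(n);np.savez(n+"2.npz",**c)
    W,_=cloud(n+"2.npz");w=W.reshape(-1,3);m=(np.hypot(w[:,0]-611,w[:,1]-89)<40)&(abs(w[:,2]-61)<5)
    if m.sum()>30: print(n,circ(w[m][:,:2]),np.median(w[m][:,2]))
w=np.load("w.npz")["W"].reshape(-1,3);m=(np.hypot(w[:,0]-611,w[:,1]-89)<40)&(abs(w[:,2]-61)<5)
print(circ(w[m][:,:2]),np.median(w[m][:,2]))
E
python3 plan.py 454 278 150 -12;python3 plan.py 454 278 150 30
```

```text
STr 774 z 2.9 [array([601.2,  73.6]), np.float64(79.0)]
scene (array([611.81541927,  89.83079766]), np.float64(41.22895538206163)) 61.9603131480693
side (array([609.23965406,  91.64649569]), np.float64(40.87599214188117)) 61.58237466752514
(array([609.46058365,  89.36883368]), np.float64(40.57555508583159)) 61.50163241130848
t 12.78 pos [610.6  89.7 159.9] yaw -12.0 tiltz [-2.5e-03 -4.0e-04 -1.0e+00] w 84.7 F [-0.3 -0.1 -0. ] j [  -8.   33.   -4.   94.    3.   53. -115.]
shift cm [-19.23 -15.16   1.02]
turn z 0.0022287480166482965 rot xyz:
t 12.78 pos [610.6  89.7 159.9] yaw -12.0 tiltz [-2.5e-03 -4.0e-04 -1.0e+00] w 84.7 F [-0.3 -0.1 -0. ] j [  -8.   33.   -4.   94.    3.   53. -115.]
shift cm [-19.23 -15.16   1.02]
turn z -41.99777125198335 rot xyz:
```

View pics/w6.png

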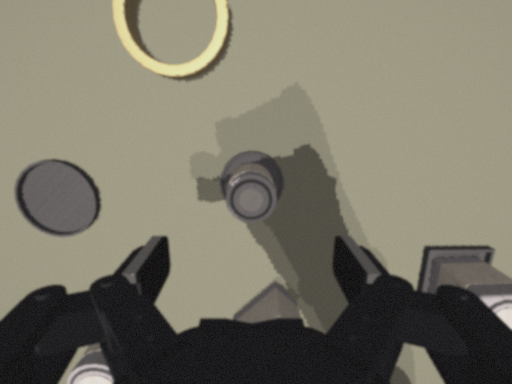

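The small tin is seated with its top at 61.5 mm, within about 1.5 mm of centre. Next is the large round tin.

Request:
send_rows --series "-4.5 -3.5 0.5 0 0 -9 8.5;-9 -7 1 0 0 -18 8.5;-13.5 -10.5 1 0 0 -27 8.5;-17.5 -13.5 1 0 0 -36 8.5;-19.2 -15.2 1 0 0 -42 8.5;-19.2 -15.2 1 0 0 -42 8.5;-19.2 -15.2 1 0 0 -42 8.5;-19.2 -15.2 1 0 0 -42 8.5;-19.2 -15.2 1 0 0 -42 8.5"

```text
t: 13.9
ee_pos: [455.8, 277.5, 151.1]
ee_rot: [[0.867, 0.498, -0.0], [0.498, -0.867, -0.0], [-0.0, 0.0, -1.0]]
force: [-1.4, -0.4, 0.0]
gripper_width: 84.9
```

```bash
python3 wr.py w7 LT LTr OB; python3 plan.py 454 278 45 30
```

```text
LT 4815 z 75.8 [array([453.2, 278.6]), np.float64(57.4)]
LTr 283 z 4.9 [array([620.1, 285.7]), np.float64(62.8)]
OB 292 z 77.6 [np.float64(32.0), array([473., 107.]), array([ 5.1, 45.1])]
t 13.95 pos [455.7 277.7 151.2] yaw 29.89 tiltz [-0.e+00 -2.e-04 -1.e+00] w 85.2 F [ 0.4  0.5 -1.1] j [ -23.   27.  -16.  108.   10.   46. -105.]
shift cm [-0.13 -0.11 10.62]
turn z -0.10688166592444759 rot xyz:
```

Request:
send_rows --series "-0.15 -0.1 4 0 0 0 8.5;-0.15 -0.1 8 0 0 0 8.5;-0.15 -0.1 10.6 0 0 0 8.5;-0.15 -0.1 10.6 0 0 0 8.5;-0.15 -0.1 10.6 0 0 0 4;-0.15 -0.1 10.6 0 0 0 4;-0.15 -0.1 10.6 0 0 0 4;-0.15 -0.1 10.6 0 0 0 4;-0.15 -0.1 10.6 0 0 0 4;-0.15 -0.1 10.6 0 0 0 4" --force 60

```text
t: 15.2
ee_pos: [454.1, 279.1, 46.9]
ee_rot: [[0.866, 0.5, 0.002], [0.5, -0.866, 0.001], [0.003, -0.0, -1.0]]
force: [-0.3, -0.3, 7.3]
gripper_width: 60.8
```

```bash
python3 plan.py 636.5 293 130 30
```

```text
t 15.2 pos [454.1 279.1  46.9] yaw 29.99 tiltz [ 0.0023  0.0015 -1.    ] w 60.8 F [-0.3 -0.3  7.3] j [ -26.   36.  -13.  113.   14.   32. -108.]
shift cm [16.51  7.91 -8.26]
turn z -0.007932307075236622 rot xyz:
```

Request:
send_rows --series "0 0 -3 0 0 0 4;0 0 -6 0 0 0 4;0 0 -8.3 0 0 0 4;3.5 1.7 -8.3 0 0 0 4;7.8 3.7 -8.3 0 0 0 4;12 5.8 -8.3 0 0 0 4;15 7.2 -8.3 0 0 0 4;16.5 7.9 -8.3 0 0 0 4;16.5 7.9 -8.3 0 0 0 4;16.5 7.9 -8.3 0 0 0 4;16.5 7.9 -8.3 0 0 0 4"

```text
t: 16.58
ee_pos: [634.9, 292.8, 128.6]
ee_rot: [[0.866, 0.501, -0.0], [0.501, -0.866, -0.0], [-0.0, -0.0, -1.0]]
force: [0.8, 0.3, -2.9]
gripper_width: 61.2
```

```bash
python3 wr.py w8; python3 plan.py 636.5 293 50 30
```

```text
t 16.62 pos [635.1 292.8 128.7] yaw 30.03 tiltz [-2.e-04  1.e-04 -1.e+00] w 60.8 F [ 0.6  1.  -3. ] j [-19.  42. -15.  82.  12.  58. -96.]
shift cm [0.13 0.05 7.87]
turn z 0.033928416492813085 rot xyz:
```

View pics/w8.png

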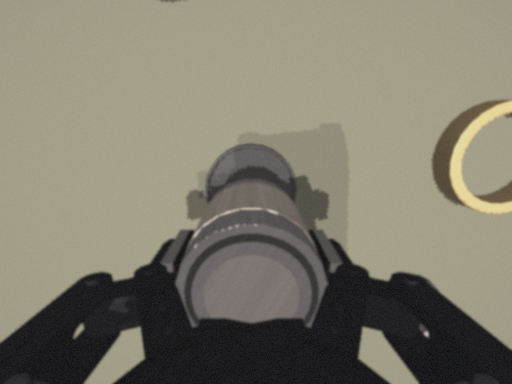

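The tray (206–296) is centred on the tin. Lowering.

Request:
send_rows --series "0.1 0 3 0 0 0 4;0.1 0 6 0 0 0 4;0.1 0 7.2 0 0 0 4;0.1 0 7.6 0 0 0 4;0.1 0 7.8 0 0 0 4;0.1 0 7.9 0 0 0 4;0.1 0 7.95 0 0 0 4;0.1 0 7.95 0 0 0 4"

```text
t: 17.62
ee_pos: [637.2, 293.4, 50.0]
ee_rot: [[0.866, 0.5, 0.001], [0.5, -0.866, 0.001], [0.002, 0.0, -1.0]]
force: [-1.5, -1.1, 3.7]
gripper_width: 60.6
```

```bash
python3 plan.py
```

```text
t 17.62 pos [637.2 293.4  50. ] yaw 29.99 tiltz [ 1.5e-03  7.0e-04 -1.0e+00] w 60.6 F [-1.5 -1.1  3.7] j [-19.  47. -14.  86.  14.  49. -98.]
```

Request:
send_rows --series "0 0 0 0 0 0 8.5;0 0 0 0 0 0 8.5;0 0 0 0 0 0 8.5;0 0 0 0 0 0 8.5;0 0 -2 0 0 0 8.5;0 0 -5 0 0 0 8.5;0 0 -11 0 0 0 8.5;0 0 -11 0 0 0 8.5;0 0 -11 0 0 0 8.5"

```text
t: 18.75
ee_pos: [636.8, 293.2, 160.1]
ee_rot: [[0.866, 0.5, 0.001], [0.5, -0.866, 0.001], [0.002, 0.0, -1.0]]
force: [-0.8, -0.2, -1.1]
gripper_width: 84.9
```

```bash
python3 wr.py w9 ; python3 - <<'E'
from station import manip
from h import *
from fit import circ
for n in ["scene","side"]:
    c=manip.camera(n);np.savez(n+"3.npz",**c)
    W,_=cloud(n+"3.npz");w=W.reshape(-1,3);m=(np.hypot(w[:,0]-636,w[:,1]-293)<50)&(abs(w[:,2]-78)<5)
    if m.sum()>30: print(n,circ(w[m][:,:2]),np.median(w[m][:,2]))
w=np.load("w.npz")["W"].reshape(-1,3);m=(np.hypot(w[:,0]-636,w[:,1]-293)<50)&(abs(w[:,2]-78)<5)
print(circ(w[m][:,:2]),np.median(w[m][:,2]))
E
python3 plan.py 454 107.3 160 121.5
```

```text
scene (array([638.80257684, 291.86343041]), np.float64(58.12012690922555)) 79.12036619419656
side (array([634.96978215, 293.37054107]), np.float64(57.33036788216183)) 78.79894803962611
(array([636.4165556 , 292.71111912]), np.float64(57.29347328712154)) 78.78012559709818
t 18.9 pos [636.1 292.7 157.8] yaw 30.0 tiltz [-1.8e-03 -9.0e-04 -1.0e+00] w 84.9 F [0.9 0.1 0.1] j [-18.  40. -16.  80.  11.  61. -96.]
shift cm [-25.04   6.95  -0.17]
turn z -91.50145758772703 rot xyz:
```

View pics/w9.png

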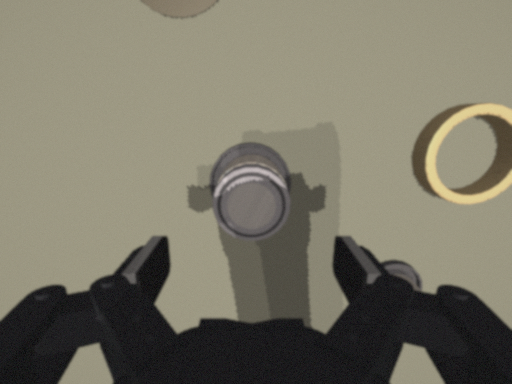

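The large tin is seated and matches the tray centre within 1 mm per camera. Now the oblong can.

Request:
send_rows --series "-3 0.8 -0.2 0 0 -10 8.5;-6 1.6 -0.2 0 0 -20 8.5;-9 2.4 -0.2 0 0 -30 8.5;-12 3.2 -0.2 0 0 -40 8.5;-15 4 -0.2 0 0 -50 8.5;-18 5 -0.2 0 0 -60 8.5;-21 6 -0.2 0 0 -70 8.5;-24 6.9 -0.2 0 0 -80 8.5;-25 6.95 -0.2 0 0 -90 8.5;-25 6.95 -0.2 0 0 -91.5 8.5;-25 6.95 -0.2 0 0 -91.5 8.5;-25 6.95 -0.2 0 0 -91.5 8.5"

```text
t: 20.4
ee_pos: [455.3, 108.5, 160.7]
ee_rot: [[-0.521, 0.854, 0.0], [0.854, 0.521, 0.001], [0.0, 0.0, -1.0]]
force: [-0.4, -0.9, 0.4]
gripper_width: 85.2
```

```bash
python3 wr.py w10 OB; python3 plan.py 454 107.3 48 121.5
```

```text
OB 3611 z 79.5 [np.float64(32.0), array([450.6, 108.3]), array([39. , 69.9])]
t 20.45 pos [455.2 108.5 160.7] yaw 121.44 tiltz [-0.e+00  4.e-04 -1.e+00] w 85.0 F [ 0.5 -0.4  0.3] j [ 15.  26. -44. 116.  24.  48. -12.]
shift cm [-0.05 -0.17 11.27]
turn z -0.06491099266477818 rot xyz:
```

View pics/w10.png

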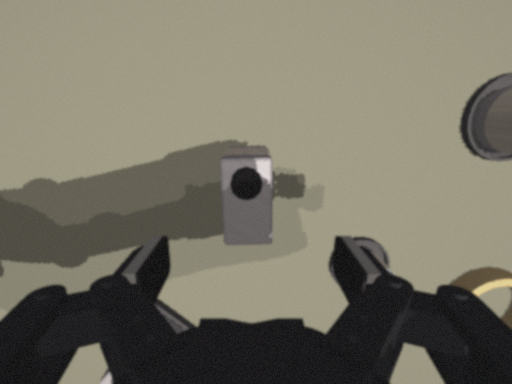

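The can is aligned with the jaws at (246,195), with its cap at the far end. Descending.

Request:
send_rows --series "0.05 -0.2 4 0 0 -0.3 8.5;0.05 -0.2 8 0 0 -0.3 8.5;0.05 -0.2 11.2 0 0 -0.3 8.5;0.05 -0.2 11.2 0 0 -0.3 8.5;0.05 -0.2 11.2 0 0 -0.3 2.5;0.05 -0.2 11.2 0 0 -0.3 2.5;0.05 -0.2 11.2 0 0 -0.3 2.5;0.05 -0.2 11.2 0 0 -0.3 2.5;0.05 -0.2 11.2 0 0 -0.3 2.5;0.05 -0.2 11.2 0 0 -0.3 2.5;0.05 -0.2 11.2 0 0 -0.3 2.5" --force 60

```text
t: 21.82
ee_pos: [453.5, 107.3, 50.0]
ee_rot: [[-0.527, 0.85, 0.002], [0.85, 0.527, -0.0], [-0.001, 0.002, -1.0]]
force: [-1.6, -0.9, 7.1]
gripper_width: 39.6
```

```bash
python3 plan.py 454 107 150 121.5;  python3 plan.py 629 -266.5 170 58
```

```text
t 21.82 pos [453.5 107.3  50. ] yaw 121.77 tiltz [ 0.0019 -0.     -1.    ] w 39.6 F [-1.6 -0.9  7.1] j [  7.  35. -34. 123.  37.  33. -23.]
shift cm [ -0.06   0.05 -10.  ]
turn z 0.2699596858295479 rot xyz:
t 21.82 pos [453.5 107.3  50. ] yaw 121.77 tiltz [ 0.0019 -0.     -1.    ] w 39.6 F [-1.6 -0.9  7.1] j [  7.  35. -34. 123.  37.  33. -23.]
shift cm [-41.03  -4.74 -11.97]
turn z 63.76995968582955 rot xyz:
```

Request:
send_rows --series "0 0 -3 0 0 0 2.5;0 0 -6 0 0 0 2.5;0 0 -9 0 0 0 2.5;-2 -0.2 -12 0 0 4 2.5;-6 -0.7 -12 0 0 10 2.5;-10.5 -1.2 -12 0 0 17 2.5;-15 -1.7 -12 0 0 24 2.5;-19.5 -2.2 -12 0 0 31 2.5;-24 -2.8 -12 0 0 38 2.5;-28.5 -3.3 -12 0 0 45 2.5;-33 -3.8 -12 0 0 52 2.5;-37 -4.3 -12 0 0 58 2.5"

```text
t: 23.32
ee_pos: [611.4, -231.7, 169.0]
ee_rot: [[0.446, 0.895, -0.0], [0.895, -0.446, 0.0], [0.0, -0.0, -1.0]]
force: [-0.5, -0.3, -2.7]
gripper_width: 39.4
```

```bash
python3 plan.py 629 -266.5 140 57.5
```

```text
t 23.32 pos [ 611.4 -231.7  169. ] yaw 63.53 tiltz [-1.e-04  1.e-04 -1.e+00] w 39.4 F [-0.5 -0.3 -2.7] j [ 33.  37. -26.  88.  18.  60. -23.]
shift cm [-2.33  3.13  2.9 ]
turn z 6.031975812829984 rot xyz:
```

Request:
send_rows --series "-1.2 1.6 1.5 0 0 4 2.5;-2.3 3.1 2.9 0 0 6 2.5;-2.3 3.1 2.9 0 0 6 2.5;-2.3 3.1 2.9 0 0 6 2.5;-2.3 3.1 2.9 0 0 6 2.5"

```text
t: 23.95
ee_pos: [629.3, -263.0, 140.6]
ee_rot: [[0.531, 0.847, 0.001], [0.847, -0.531, 0.0], [0.001, 0.0, -1.0]]
force: [0.0, 0.0, -3.0]
gripper_width: 39.3
```

```bash
python3 wr.py w11; python3 plan.py 629 -266.5 53 57.5
```

```text
t 24.0 pos [ 629.2 -263.2  140.6] yaw 57.89 tiltz [ 8.e-04  1.e-04 -1.e+00] w 39.3 F [-0.7 -0.5 -2. ] j [ 34.  40. -24.  85.  18.  59. -26.]
shift cm [-0.3   0.15  8.76]
turn z 0.3867776705651522 rot xyz:
```

View pics/w11.png

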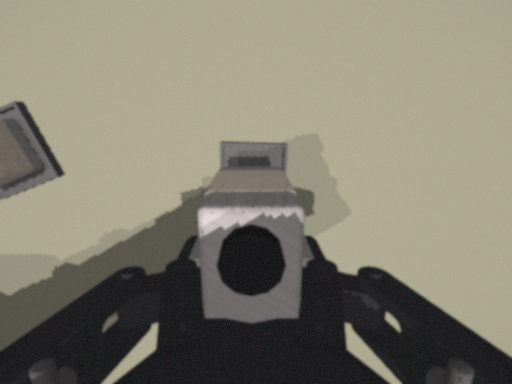

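The tray's far edge (221–287, centre 254) is square with the can. It sits about 2 mm to the right of the can, which agrees with the planned +y correction. Lowering.

Request:
send_rows --series "-0.3 0.15 2 0 0 0.3 2.5;-0.3 0.15 5 0 0 0.3 2.5;-0.3 0.15 7.2 0 0 0.3 2.5;-0.3 0.15 8.1 0 0 0.3 2.5;-0.3 0.15 8.5 0 0 0.3 2.5;-0.3 0.15 8.7 0 0 0.3 2.5;-0.3 0.15 8.8 0 0 0.3 2.5;-0.3 0.15 8.8 0 0 0.3 2.5"

```text
t: 25.0
ee_pos: [629.1, -267.6, 53.1]
ee_rot: [[0.537, 0.843, 0.001], [0.843, -0.537, -0.001], [0.0, 0.002, -1.0]]
force: [-3.0, 1.2, 4.4]
gripper_width: 39.7
```

```bash
python3 plan.py
```

```text
t 25.0 pos [ 629.1 -267.6   53.1] yaw 57.49 tiltz [ 1.4e-03 -6.0e-04 -1.0e+00] w 39.7 F [-3.   1.2  4.4] j [ 33.  46. -22.  89.  20.  49. -29.]
```

Request:
send_rows --series "0 0 0 0 0 0 8.5;0 0 0 0 0 0 8.5;0 0 0 0 0 0 8.5;0 0 0 0 0 0 8.5;0 0 -2 0 0 0 8.5;0 0 -6 0 0 0 8.5;0 0 -12 0 0 0 8.5;0 0 -12 0 0 0 8.5;0 0 -12 0 0 0 8.5;0 0 -12 0 0 0 8.5"

```text
t: 26.25
ee_pos: [628.0, -267.4, 170.9]
ee_rot: [[0.537, 0.843, -0.002], [0.843, -0.537, 0.001], [-0.001, -0.002, -1.0]]
force: [-0.3, 0.5, -0.5]
gripper_width: 85.0
```

```bash
python3 wr.py w12 ; python3 - <<'E'
from station import manip
from h import *
from fit import circ,robrect
W={}
for n in ["scene","side"]:
    c=manip.camera(n);np.savez(n+"4.npz",**c);cv2.imwrite(f"pics/{n}4.png",c["color"])
    W[n]=cloud(n+"4.npz")[0].reshape(-1,3)
W["wrist"]=np.load("w.npz")["W"].reshape(-1,3)
for k,(x,y,h,f) in {"LT":(636.5,293,78,circ),"ST":(611,89,61,circ),"SQ":(455,-113.5,73,robrect),"OB":(629.5,-266.5,83,robrect)}.items():
  for n,w in W.items():
    m=(np.hypot(w[:,0]-x,w[:,1]-y)<52)&(abs(w[:,2]-h)<5)
    if m.sum()>30: print(k,n,[np.round(a,1) for a in f(w[m][:,:2])],np.median(w[m][:,2]).round(1))
E
python3 plan.py
```

```text
LT scene [array([638.8, 291.8]), np.float64(58.2)] 79.1
LT side [array([636. , 293.5]), np.float64(58.4)] 78.8
ST scene [array([611.7,  89.8]), np.float64(41.0)] 61.9
ST side [array([609.2,  91.7]), np.float64(41.2)] 61.7
SQ scene [np.float64(79.0), array([ 454.6, -113.1]), array([47.9, 49.3])] 73.8
SQ side [np.float64(79.0), array([ 453., -112.]), array([50.7, 48.9])] 73.8
SQ wrist [np.float64(52.5), array([ 471.9, -135.2]), array([20.5,  8.9])] 71.4
OB scene [np.float64(59.0), array([ 632. , -266.3]), array([71.5, 38.6])] 83.3
OB side [np.float64(59.5), array([ 629.7, -264.7]), array([70.7, 41. ])] 82.8
OB wrist [np.float64(58.0), array([ 629.1, -266.1]), array([70., 39.])] 82.6
t 26.4 pos [ 628.2 -267.3  170.7] yaw 57.5 tiltz [-1.8e-03  8.0e-04 -1.0e+00] w 85.1 F [ 0.1 -0.5 -0.9] j [ 34.  39. -24.  82.  17.  62. -25.]
```

View pics/w12.png

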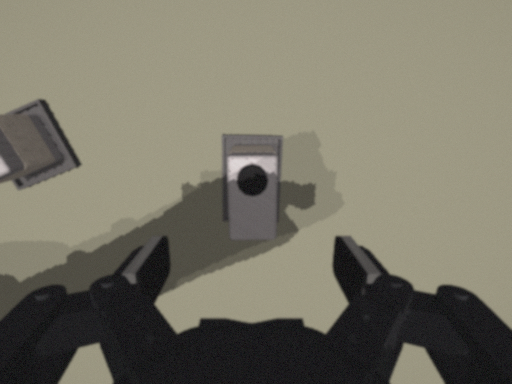

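View pics/side4.png

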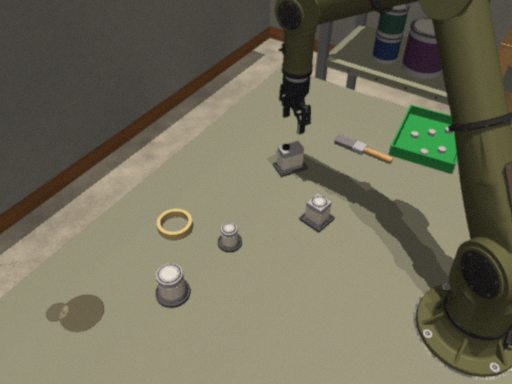

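The side view shows all four tins upright in their trays: large (172,285), small (230,237), square (317,212) and oblong (290,160). The tape roll (175,224) and brush (362,148) are where they began, and the gripper is clear. Handing in.

```bash
python3 -c "
from station import manip
print(manip.close_job())"
```

```text
the job is handed in; nothing more can be done
None
```

All four tins are standing upright in their own trays and the job is handed in, at about 26 s of the 106 s allowed. `close_job` gives no verdict, so the result rests on my last checks.

- **Centring:** comparing each tin with its tray in the same camera, all four are within about 3 mm of the tray centre (limit 12 mm).
- **Height:** tin tops measured 61.8 mm (small round), 73.8 mm (square), 79 mm (large round) and 83 mm (oblong). Each is within about 1 mm of the tin's height plus the 3 mm tray floor, so all sit flat.
- **Bystanders:** the tape roll and brush look unmoved in the side picture; I did not measure their positions.
- **Gripper:** open and clear, about 85 mm above the oblong can.

The cameras disagreed with each other by 1 to 4 mm in absolute position. I found no failed check.

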